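# Lock the display turntable and open the souvenir jar

### The job

A souvenir jar with a tight twist-off cap stands in the nest of a swivelling display stand. Take the orange locking paddle out of its parking block and slide it blade down, fully home, into the stand's slot so that the turntable cannot swivel; then unscrew the jar's cap anticlockwise until its lugs come free and lift it straight up, leaving the jar seated in its nest and the paddle in its slot. Finish while still holding the cap, level and still, just above the middle of the jar's mouth (about 2 to 4 cm of air between them), and leave the mug, the other jar and the tin alone.

Things in the scene. Friction and masses are not known exactly. Their poses are not given: they have to be found in the camera images.
- stand: Fixed dark wooden base of the display stand: round foot 124 mm across, 40 mm high, with a tongue 54 mm wide running out along its own -y to 126 mm from the centre. Origin: centre of the underside, on the turntable's axis; z up.
- slot (a point): Centre of the mouth of the slot in the top of the stand's tongue, 92 mm from the stand's centre along the stand's -y, 40 mm above the table. The slot is 13 mm along the stand's x, 50 mm along its y, 35 mm deep (floor 5 mm above the table).
- fork (a point): Middle of the turntable's fork, right above the slot at 58 mm over the table: two steel prongs, 15 mm apart, from 42 to 58 mm over the table, running 64 to 120 mm out from the axis, open at the outer end. The paddle's blade goes down between the prongs and on into the slot.
- turntable (a joint): Angle (rad) of the turntable about the vertical, positive anticlockwise from above; at 0 the fork stands exactly over the slot, and it starts within 0.015 of that. It swivels almost freely (0.05 N m) until the paddle locks it; then it has up to 0.08 rad of play.
- nest (a point): Centre of the turntable's nest floor, 58 mm above the table. The turntable is a medium-brown wooden disc, 128 mm across, top 58 mm above the table; four walls on it, 22 mm high, form a nest 61 mm square for the jar.
- jar: White glazed square jar with a green band, 0.4 kg, loose, standing in the nest (1.5 mm of play all round). Body 58 mm square and 70 mm tall, then a shoulder 50 mm square to 77 mm, then a round neck of 38 mm up to 101 mm with three lugs. Origin: centre of the underside; x and y along its sides, z up.
- jar_mouth (a point): Centre of the rim of the jar's neck, 101 mm above the jar's underside.
- cap: Green twist-off cap, 40 g, with a brass disc and a white dash on top (the dash points along the cap's +x). Twelve flat sides, 58 mm across flats, facing 0, 30, 60 ... degrees from its x; 22 mm tall. Origin: centre of its underside, z up; closed, that is 86 mm above the jar's underside (15 mm below the mouth's rim) and its x is along the jar's x.
- cap_top (a point): Centre of the cap's top face, 22 mm above its origin. A rubber seal makes the cap tight (0.3 to 1 N m). It cannot lift until turned about 58 degrees anticlockwise (from above) relative to the jar; it then rises about 2 mm and lifts off freely. A stop blocks it at about 80 degrees: turn it 65 to 72. It cannot turn clockwise from closed.
- paddle: Locking paddle, 80 g: flat orange blade 10 mm thick (its x), 44 mm wide (its y), 60 mm tall, its lowest 6 mm thinned to 6 x 38 mm. Origin: centre of the lower edge, z up to the handle. Starts upright in the parking block, origin 6 mm above the table. Home in the stand's slot its origin is 5 mm above the table and its x along the stand's x, either way round.
- paddle_grip (a point): Middle of the paddle's pale wooden handle, 87 mm above its origin: the place to grip, across the thickness. The handle is 12 mm thick (paddle's x), 30 mm wide and reaches from 58 to 120 mm above the origin.
- rest: Fixed brown parking block, 60 x 80 mm, 30 mm high, with a slot 13 x 48 mm, 24 mm deep, in which the paddle stands. Origin: centre of the underside; the slot's long side is along y.
- mug: White mug, 78 mm across, 90 mm tall, bystander. Origin: centre of the underside.
- other_jar: Round jar with a red cap, 68 mm across, 100 mm tall, bystander. Origin: centre of the underside.
- tin: Green tin with a brass lid, 74 x 114 mm, 57 mm tall, bystander. Origin: centre of the underside.
There are look-alikes about, which are no part of the job. Leave any black or blue look-alike of the jar alone. Of the things like the cap, leave any that is blue; of the rest the smaller one is meant.

How it is judged (in metres and radians):
On the way, in this order (a step that is already met when the one before it is completed fails the run):
1. the paddle is fully home in the stand's slot, upright, and the turntable has not swivelled (z of paddle in the frame of stand below 0.009 m and horizontal distance between paddle and slot below 0.008 m and angle between paddle's own z axis and vertical below 0.2 rad and value of joint turntable between -0.15 and 0.15 rad and z of cap in the frame of jar_mouth below -0.01 m), for 0.2 s.
2. with the paddle home, the cap has been turned until its lugs are free, still on the jar in its nest (z of paddle in the frame of stand below 0.009 m and horizontal distance between paddle and slot below 0.008 m and angle between paddle's own z axis and vertical below 0.2 rad and value of joint turntable between -0.15 and 0.15 rad and distance between jar and nest below 0.008 m and angle between jar's own z axis and vertical below 0.08 rad and angle between the x axis of cap and the x axis of jar, either way round above 0.95 rad and z of cap in the frame of jar_mouth below -0.003 m), for 0.05 s.
At the end, for the whole second after the job is handed in: Cap held still and level (0.2 rad), its underside 10 to 60 mm above the mouth's rim, within 20 mm of its axis, not touching the jar; jar seated in the nest (8 mm, 0.08 rad); turntable within 0.15 rad of zero; paddle home (origin under 9 mm high, 8 mm of the slot's centre, 0.2 rad) (z of paddle in the frame of stand below 0.009 m and horizontal distance between paddle and slot below 0.008 m and angle between each of paddle, cap's own z axis and vertical below 0.2 rad and value of joint turntable between -0.15 and 0.15 rad and distance between jar and nest below 0.008 m and angle between jar's own z axis and vertical below 0.08 rad and z of cap in the frame of jar_mouth between 0.01 and 0.06 m and horizontal distance between cap and jar_mouth below 0.02 m and linear speed of cap below 0.03 m/s and contact force between the fingers and cap above 1 N and contact force between cap and jar below 0.2 N); the arm keeps its last pose, push and grip.
It fails at once if the jar is pulled up out of its nest or tipped (z of jar in the frame of nest above 0.012 m or angle between jar's own z axis and vertical above 0.2 rad).
It fails at once if the mug, the other jar or the tin is moved by more than 20 mm (distance of any of mug, other_jar, tin from where it was at the start of the episode above 0.02 m).
It also fails if it takes over 58 s, if anything falls off the work surface, if the arm or the gripper's body presses on something with over 40 N, if the wrist force passes 120 N, or if a joint passes its speed limit or range.

### The arm

A 6-joint arm with a two-finger parallel gripper is mounted at the origin on the work surface. World frame = base frame: x ahead of the robot, y to its left, z up, the work surface at z = 0. Lengths are in mm, angles in rad, forces in N, time in s.
With the tool pointing down it reaches from about 350 to 875 mm from the base axis. Payload 4.2 kg.
Tool frame: the origin (TCP) lies at the very end of the fingers, on their centre line; the grasp point (between the pads) lies 19 mm behind it; z points along the fingers, y is the line along which they close (so a half turn about z gives the same grasp; the last joint's range is limited). The gripper opens to 85 mm and grips with 20 to 120 N. Pads are 22 mm wide; open, the fingers measure 114 mm over their backs; the gripper's body (76 mm by 85 mm) begins 54 mm behind the grasp point. The pads swing forward as they close: fully open they stand 13 mm farther back than shut.
Start: joints at [-0.848, 0.385, 0.008, 0, -1.194, -0.259], TCP at [279.605, -558.946, 231.312] pointing down, gripper open.
Joint ranges: [-3.14, 3.14], [-1.21, 2.06], [-1.07, 1.41], [-3.16, 2.05], [-2.99, -0.16], [-3.1, 3.1]. Speed limits (rad/s): [2.79, 2.79, 3.14, 3.14, 3.14, 3.14].

### API

Orientations are given as a unit quaternion [x, y, z, w].
In Python, from bench import read_state, get_image, camera_model, job_done gives the robot as it stands.
- The arm moves only by the shell command python3 -m handwheel 'ROWS'. ROWS is JSON, a list of rows, each a list of 7 numbers: the shift along the tool's x, y, z in m, then the turn, a rotation vector about the tool's x, y, z in rad, then the gripper's target within -1 to 1 (fully open at 1, half-way at 0, shut at -1). In form: [[dx, dy, dz, wx, wy, wz, jaw], ...]. A call has 1 to 10 rows; each row is the pose to reach, as a shift and turn from the pose commanded when the call began, along the tool's axes at that moment; what a row does not reach only later rows make up. A row lasts 1/8 s, in which the tool goes at most 62.5 mm and 10.7 degrees, less where a joint would pass 70% of its speed; a pose out of reach is approached as far as the arm can. A call with a gripper value outside its range is refused whole. The fingers move at their own pace and stop on an object; the grip force is fixed at half the most. Time passes only in rows, so rows that repeat a pose let the fingers close. It gives the time, the measured TCP pose, the force, the opening and the grip force at its end, in the units of the state.
- read_state(): the state, without advancing time (a new reading comes with each control period).
- get_image(name): name is "scene" or "top"; returns (picture, depth): 420x560x3 uint8, blue, green, red; 420x560 float32, mm along the optical axis (not along the pixel's ray), 0 where there is no reading.
- camera_model(name): a dict with "K" (3x3 intrinsics, pixels), "rvec" (rotation vector, rad) and "tvec" (3), from world to camera coordinates, as OpenCV has them. Camera axes: x right, y down, z forward; pixel columns grow to the right and rows downward; lengths in mm; the calibration is good to about 2 mm. A picture is of the moment at which its call begins. camera_model takes no time and is no camera call.
- job_done(): hands the job in; it is judged then, once.
The state is a dict: "clock": time; "joints": joint angles; "joint_vel": joint speeds; "joint_efforts": joint torques, N m; "position": TCP position; "ee_rot": TCP orientation; "contact_force": force on the tool from outside, world axes, zero at the start; "wrist_torque": the same for the moment, N m; "gripper_width": finger opening in mm; "grasp_force": force on a finger pad.
Only numpy, scipy, OpenCV 4.12 (cv2) and the standard library are available. Lean on these libraries where they do the work, as an engineer would, in place of code of your own. Each camera call takes 0.05 s, during which the arm holds its last target. There are 200 camera calls.

## Working session

There is one attempt and no reset: what is moved stays moved. The work goes in short steps, Python scripts to look and compute and a shell command to move; the robot and the scene stay as the last step left them, time stands still between calls to the robot, and variables do not carry over. Pictures are saved under pics/ and viewed, at most 10 in all, crops included, and the job is handed in when it is done.

```bash
mkdir -p pics; cat > h.py <<'E'
import numpy as np,cv2
from bench import *
def cam(n):
    c=camera_model(n);R=cv2.Rodrigues(np.array(c["rvec"],float))[0];return np.array(c["K"],float),R,np.array(c["tvec"],float).ravel()
def cloud(n,depth):
    K,R,t=cam(n);v,u=np.mgrid[:420,:560]
    p=np.stack([(u-K[0,2])/K[0,0]*depth,(v-K[1,2])/K[1,1]*depth,depth],-1)
    return (p-t)@R
def onplane(n,uv,z):
    K,R,t=cam(n);d=R.T@np.linalg.inv(K)@np.array([uv[0],uv[1],1.]);o=-R.T@t
    return o+d*(z-o[2])/d[2]
def proj(n,p):
    K,R,t=cam(n);q=K@(R@np.array(p,float)+t);return q[:2]/q[2]
E
python3 - <<'E'
from h import *
for n in("scene","top"):
    im,d=get_image(n);np.savez(f"pics/{n}0.npz",im=im,d=d);cv2.imwrite(f"pics/{n}0.png",im)
    K,R,t=cam(n);print(n,K[0,0],-R.T@t,R[2])
print(read_state())
E
```

```text
scene 417.22979532205994 [1418.92783067   69.33207635  623.14914171] [-0.85751945 -0.01705899 -0.51416864]
top 439.1889828427315 [ 488.27988176   46.83263941 1058.06878953] [ 0.14183773  0.03183433 -0.9893779 ]
{'clock': 0.1, 'joints': array([-8.48399241e-01,  3.85466458e-01,  6.75017581e-03, -4.26399377e-04,
       -1.19397842e+00, -2.58581352e-01]), 'joint_vel': array([ 2.77849320e-04, -2.73876279e-03,  2.16252140e-03,  1.59731026e-06,
       -1.83375558e-03,  8.55820389e-04]), 'joint_efforts': array([-4.38848647e-04, -3.93320417e+01,  1.88930404e+01,  4.19798568e+00,
       -2.62975249e-03,  6.05823061e-06]), 'position': array([ 279.3724856 , -558.50276936,  230.33538721]), 'ee_rot': array([-2.29758092e-01,  9.73247286e-01,  9.30629931e-04, -2.72318803e-04]), 'contact_force': array([-0.33921653,  0.62825477, -0.09706698]), 'wrist_torque': array([ 0.00815287, -0.00316365,  0.00074612]), 'grasp_force': 0.0, 'gripper_width': 85.36577751481637}
```

View pics/scene0.png

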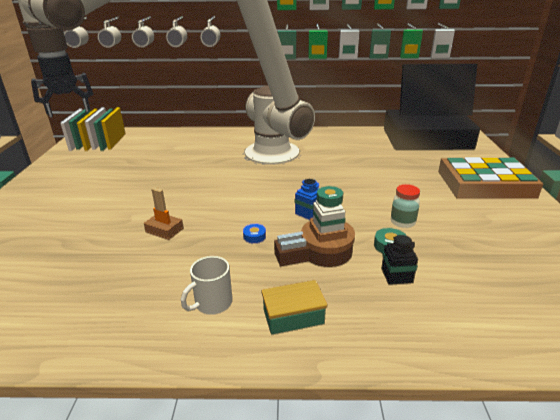

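View pics/top0.png

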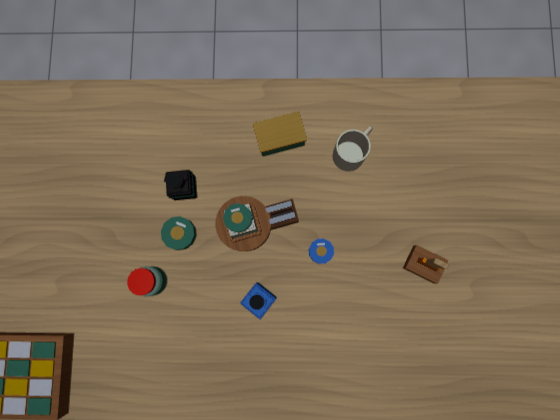

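The top view shows the stand's disc at about (243,223), the green cap at (238,218), the fork and tongue at (282,215), and the paddle in its block at (428,263). The scene view agrees: paddle at (160,210), capped jar at (330,205). Next I measure these.

```bash
python3 - <<'E'
from h import *
D={n:np.load(f"pics/{n}0.npz") for n in("scene","top")}
im,d=D["top"]["im"],D["top"]["d"];P=cloud("top",d);Z=P[...,2]
def box(u0,v0,u1,v1):
    m=np.zeros(d.shape,bool);m[v0:v1,u0:u1]=1;return m
def rect(m,name,z=None):
    q=P[m]; 
    if z is not None:
        vu=np.argwhere(m);q=np.array([onplane("top",(u,v),z) for v,u in vu])
    r=cv2.minAreaRect(q[:,:2].astype(np.float32));print(name,len(q),"mean",q.mean(0).round(1),"z med",np.median(P[m][:,2]).round(1),"rect",np.round(r[0],1),np.round(r[1],1),round(r[2],1))
    return q
A=box(205,190,310,260)
rect(A&(Z>155)&(Z<178),"cap",166)
rect(A&(Z>49)&(Z<64)&box(264,195,310,240),"fork",58)
hsv=cv2.cvtColor(im,cv2.COLOR_BGR2HSV)
white=(hsv[...,1]<60)&(hsv[...,2]>150)
rect(white&A&(Z>155),"dash",166)
grey=(hsv[...,1]<80)&(hsv[...,2]>110)&box(264,195,300,235)
nl,lab,st,ce=cv2.connectedComponentsWithStats(grey.astype(np.uint8))
for i in range(1,nl):
    if st[i,4]>20: rect(lab==i,"prong",58)
B=box(400,235,455,290)
rect(B&(Z>20)&(Z<40),"block",30)
rect(B&(Z>95),"paddle hi"); rect(B&(Z>116),"paddle top",126)
disc=A&(Z>48)&(Z<66)&~box(270,190,310,260);
c,_=cv2.findContours(disc.astype(np.uint8),0,1);c=max(c,key=len)[:,0]
q=np.array([onplane("top",x,58)[:2] for x in c],np.float32);print("disc circ",cv2.minEnclosingCircle(q))
rect(A&(Z>74)&(Z<84),"nestwalls",80)
# scene
im,d=D["scene"]["im"],D["scene"]["d"];P2=cloud("scene",d);Z2=P2[...,2]
B=box(140,180,190,240);q=P2[B&(Z2>75)];print("scene paddle handle",q.mean(0),q.min(0),q.max(0))
A=box(315,185,346,206);q=P2[A&(Z2>163)&(Z2<172)];print("scene cap top",q.mean(0),q.min(0),q.max(0))
im=D["top"]["im"]
a=cv2.resize(im[185:255,200:310],None,fx=6,fy=6,interpolation=3);b=cv2.resize(im[235:295,395:460],None,fx=6,fy=6,interpolation=3)
o=np.zeros((800,660,3),np.uint8);o=np.zeros((600,800,3),np.uint8);a=cv2.resize(a,(400,255));o[:255,:400]=a;o[:360,410:800]=b
s=cv2.resize(D["scene"]["im"][170:270,260:360],(300,300),interpolation=3);o[300:600,:300]=s
cv2.imwrite("pics/crop1.png",o)
E
```

```text
cap 658 mean [597.8 155.6 166. ] z med 167.3 rect [598.  155.7] [58.9 56.5] 45.6
fork 459 mean [614.1  81.2  58. ] z med 59.2 rect [606.7  74.9] [75.3 79.5] 11.1
dash 10 mean [615.  160.7 166. ] z med 168.0 rect [615.  160.7] [ 2.  13.6] 18.8
prong 128 mean [637.4  74.7  58. ] z med 59.4 rect [637.6  75.1] [12.5 60.4] 16.3
prong 133 mean [611.4  67.1  58. ] z med 59.2 rect [611.7  67.3] [12.7 60.2] 16.7
block 752 mean [ 507.5 -261.3   30. ] z med 31.2 rect [ 508.2 -265.7] [82.9 61.4] 63.4
paddle hi 140 mean [ 506.1 -232.2  214.4] z med 126.0 rect [ 503.6 -115.6] [ 20.  325.7] 1.9
paddle top 107 mean [ 510.4 -261.6  126. ] z med 127.2 rect [ 512.8 -239.9] [102.9 112.4] 3.7
disc circ ((599.9054565429688, 152.71763610839844), 67.42398834228516)
nestwalls 192 mean [586.  140.8  80. ] z med 81.0 rect [597.9 155.8] [73.4 73. ] 16.6
scene paddle handle [ 543.30376693 -252.76586404  119.02279221] [ 499.84993725 -280.73188996   75.71857146] [1418.92783067   69.33207635  623.14914171]
scene cap top [600.42504215 157.33623631 165.02638008] [567.45035867 128.46712623 163.00762183] [628.82945161 187.17104485 167.04506929]
```

View pics/crop1.png

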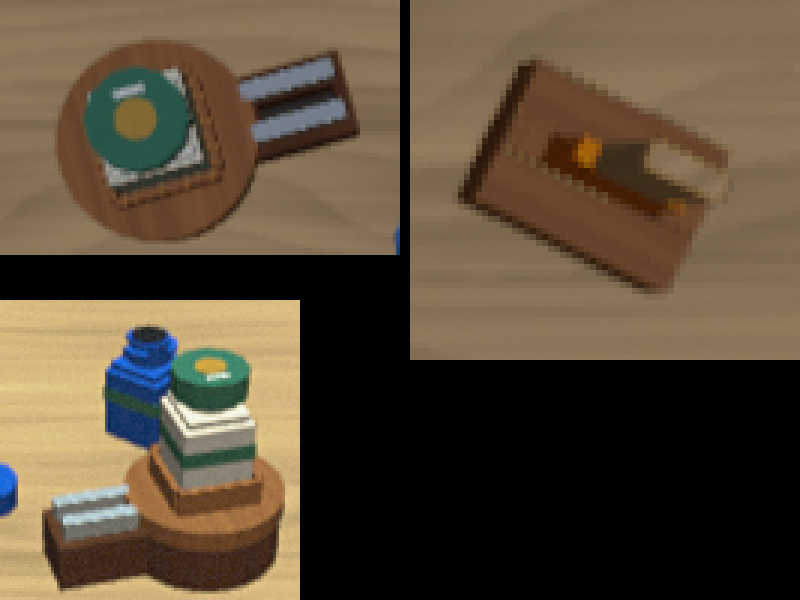

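The crop confirms the stand's yaw (prongs and dash both about 16.5°) and shows the paddle's handle above its block. I'll refine the paddle's handle with outliers removed.

```bash
cat >> h.py <<'E'
from scipy.spatial.transform import Rotation as Ro
def go(x,y,z,yawy):  # shift in tool axes (m) to TCP target with tool y at yaw (deg), tool down
    s=read_state();R0=Ro.from_quat(s["ee_rot"]);a=np.radians(yawy)
    yy=np.array([np.cos(a),np.sin(a),0]);zz=np.array([0,0,-1.]);T=np.stack([np.cross(yy,zz),yy,zz],1)
    dp=R0.inv().apply(np.array([x,y,z])-s["position"])/1000
    print("dp",dp.round(4),"rv",(R0.inv()*Ro.from_matrix(T)).as_rotvec().round(4),"clock",s["clock"],"pos",s["position"].round(1),"yawy",np.degrees(np.arctan2(*R0.as_matrix()[[1,0],1])).round(2))
E
python3 - <<'E'
from h import *
for n,b in(("top",(400,235,455,290)),("scene",(140,180,190,240))):
    D=np.load(f"pics/{n}0.npz");P=cloud(n,D["d"]);Z=P[...,2];m=np.zeros(Z.shape,bool);m[b[1]:b[3],b[0]:b[2]]=1
    for lo,hi in((118,131),(70,131)):
        k=m&(Z>lo)&(Z<hi)
        if k.sum()<5: continue
        q=P[k];r=cv2.minAreaRect(q[:,:2].astype(np.float32));print(n,lo,len(q),q.mean(0).round(1),q.min(0).round(1),q.max(0).round(1),np.round(r[0],1),np.round(r[1],1),round(r[2],1))
go(511,-263,160,153.4)
E
```

```text
top 118 90 [ 508.  -265.   126.2] [ 498.9 -278.6  118. ] [ 517.5 -251.4  130.5] [ 508.4 -266.1] [29.  12.6] 63.4
top 70 161 [ 508.3 -262.1  112. ] [ 498.9 -278.6   71.3] [ 519.  -248.9  130.5] [ 509.3 -263.4] [34.5 12.7] 65.6
scene 118 47 [ 512.4 -264.1  122.5] [ 499.8 -277.9  118.1] [ 520.9 -250.8  125.8] [ 509.2 -263.7] [28.8 15.1] 69.3
scene 70 230 [ 514.3 -263.4   99.8] [ 499.8 -280.7   70. ] [ 522.6 -250.7  125.8] [ 510.1 -265.1] [32.5 16.6] 64.2
dp [-0.3393  0.1606  0.0706] rv [ 1.900e-03  5.000e-04 -6.429e-01] clock 0.1 pos [ 279.4 -558.5  230.3] yawy 116.57
```

```bash
python3 -m handwheel '[[-0.337,0.163,0.07,0,0,-0.643,1],[-0.337,0.163,0.07,0,0,-0.643,1],[-0.337,0.163,0.07,0,0,-0.643,1],[-0.337,0.163,0.07,0,0,-0.643,1],[-0.337,0.163,0.07,0,0,-0.643,1],[-0.337,0.163,0.07,0,0,-0.643,1],[-0.337,0.163,0.07,0,0,-0.643,1],[-0.337,0.163,0.07,0,0,-0.643,1],[-0.337,0.163,0.07,0,0,-0.643,1],[-0.337,0.163,0.07,0,0,-0.643,1]]'
python3 -c "
from h import *
go(508.7,-265,76,153.4)"
```

```text
clock: 1.35
position: [507.4, -263.5, 161.6]
ee_rot: [-0.525, 0.851, -0.0, 0.0]
contact_force: [-0.3, 0.1, 0.6]
gripper_width: 85.0
grasp_force: 0.0
dp [ 0.0007 -0.0018  0.0856] rv [-0.0004  0.0001 -0.0018] clock 1.35 pos [ 507.4 -263.5  161.6] yawy 153.3
```

```bash
python3 -m handwheel '[[0.001,-0.002,0.04,0,0,0,1],[0.001,-0.002,0.06,0,0,0,1],[0.001,-0.002,0.085,0,0,0,1],[0.001,-0.002,0.085,0,0,0,1],[0.001,-0.002,0.085,0,0,0,-1],[0.001,-0.002,0.085,0,0,0,-1],[0.001,-0.002,0.085,0,0,0,-1],[0.001,-0.002,0.085,0,0,0,-1],[0.001,-0.002,0.085,0,0,0,-1],[0.001,-0.002,0.085,0,0,0,-1]]'
python3 -m handwheel '[[0,0,0,0,0,0,-1],[0,0,0,0,0,0,-1],[0,0,-0.02,0,0,0,-1],[0,0,-0.05,0,0,0,-1],[0,0,-0.085,0,0,0,-1],[0,0,-0.085,0,0,0,-1]]'
python3 -c "
from h import *
go(624.5,69.5,160,196.5)"
```

```text
clock: 2.6
position: [509.4, -264.2, 76.9]
ee_rot: [-0.526, 0.851, -0.0, -0.0]
contact_force: [-1.3, 1.0, 5.0]
gripper_width: 11.5
grasp_force: 59.0
clock: 3.35
position: [511.3, -264.7, 163.9]
ee_rot: [-0.526, 0.851, -0.002, 0.002]
contact_force: [-0.2, 0.7, -0.3]
gripper_width: 11.4
grasp_force: 58.4
dp [-0.3495  0.0483  0.0041] rv [-0.0068 -0.0012 -0.7516] clock 3.35 pos [ 511.3 -264.7  163.9] yawy 153.43
```

```bash
python3 -m handwheel '[[-0.349,0.048,0.004,0,0,-0.752,-1],[-0.349,0.048,0.004,0,0,-0.752,-1],[-0.349,0.048,0.004,0,0,-0.752,-1],[-0.349,0.048,0.004,0,0,-0.752,-1],[-0.349,0.048,0.004,0,0,-0.752,-1],[-0.349,0.048,0.004,0,0,-0.752,-1],[-0.349,0.048,0.004,0,0,-0.752,-1],[-0.349,0.048,0.004,0,0,-0.752,-1],[-0.349,0.048,0.004,0,0,-0.752,-1],[-0.349,0.048,0.004,0,0,-0.752,-1]]'
python3 - <<'E'
from h import *
go(624.5,69.5,160,196.5)
for n in("scene","top"):
    im,d=get_image(n);np.savez(f"pics/{n}1.npz",im=im,d=d)
    h=cv2.cvtColor(im,cv2.COLOR_BGR2HSV);P=cloud(n,d);Z=P[...,2]
    m=(h[...,0]>8)&(h[...,0]<20)&(h[...,1]>190)&(h[...,2]>120)&(Z>80)&(Z<155)&(abs(P[...,0]-625)<60)&(abs(P[...,1]-70)<60)
    if m.sum()>5:
        q=P[m];r=cv2.minAreaRect(q[:,:2].astype(np.float32));print(n,len(q),q.mean(0).round(1),q.min(0).round(1),q.max(0).round(1),r)
    u,v=proj(n,(620,90,90)).astype(int);c=im[max(v-60,0):v+60,max(0,u-70):u+60];cv2.imwrite(f"pics/c_{n}.png",cv2.resize(c,(395,360),interpolation=3))
cv2.imwrite("pics/crop2.png",np.hstack([cv2.imread("pics/c_scene.png"),cv2.imread("pics/c_top.png")]))
E
```

```text
clock: 4.6
position: [622.4, 68.3, 157.4]
ee_rot: [0.801, -0.599, -0.0, 0.0]
contact_force: [0.7, 0.1, -1.5]
gripper_width: 11.0
grasp_force: 58.5
dp [-0.0006 -0.0023 -0.0026] rv [ 0.0001  0.0001 -0.0015] clock 4.6 pos [622.4  68.3 157.4] yawy -163.59
scene 375 [628.4  66.7 119.3] [617.1  45.9  88.6] [636.1  86.4 147.2] ((627.14306640625, 66.28520965576172), (13.889114379882812, 42.381343841552734), 10.99284553527832)
```

View pics/crop2.png

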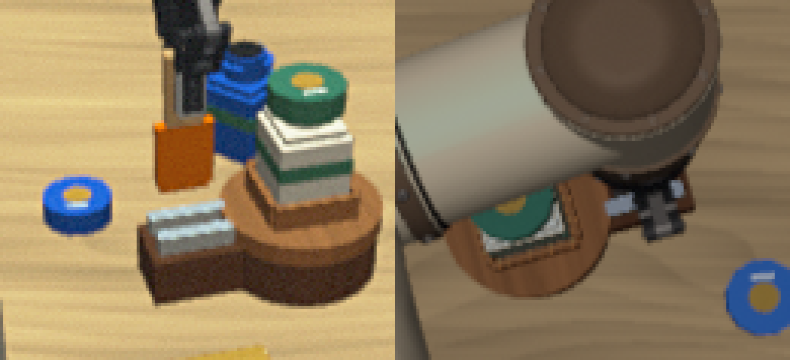

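The scene view shows the blade at (185,155) in the crop, hanging upright above the fork, with the grip on the handle sound. The fork and the paddle are both visible in this one camera, so I'll compare them there.

```bash
python3 - <<'E'
from h import *
a=np.radians(16.5);ex=np.array([np.cos(a),np.sin(a)]);ey=np.array([-np.sin(a),np.cos(a)])
D=np.load("pics/scene1.npz");im,d=D["im"],D["d"];P=cloud("scene",d);Z=P[...,2];h=cv2.cvtColor(im,cv2.COLOR_BGR2HSV)
near=(abs(P[...,0]-625)<60)&(abs(P[...,1]-70)<60)
m=(h[...,0]>8)&(h[...,0]<20)&(h[...,1]>190)&(h[...,2]>120)&(Z>80)&(Z<160)&near
q=P[m];c=np.median(q,0);_,s,V=np.linalg.svd(q-c);print("plane n",V[2],"s",s)
X=q[:,:2]@ex;Y=q[:,:2]@ey
for lo in range(85,150,10):
    k=(q[:,2]>lo)&(q[:,2]<lo+10)
    if k.sum()>5:print(lo,k.sum(),"X",np.median(X[k]).round(1),"Y",Y[k].min().round(1),Y[k].max().round(1),np.percentile(Y[k],[3,97]).round(1).mean())
# blade silhouette corners by contour on image
c,_=cv2.findContours(m.astype(np.uint8),0,2);print(cv2.minAreaRect(max(c,key=len)))
g=(h[...,1]<70)&(h[...,2]>110)&(Z>40)&(Z<66)&near
n,l,st,ce=cv2.connectedComponentsWithStats(g.astype(np.uint8))
for i in range(1,n):
    if st[i,4]<25: continue
    q=P[l==i];t=q[q[:,2]>56];print("prong",len(q),len(t),"z",q[:,2].max(),"X",np.percentile(t[:,:2]@ex,[3,50,97]).round(1),"Y",np.percentile(t[:,:2]@ey,[3,97]).round(1))
# top prongs from first picture
D=np.load("pics/top0.npz");im,d=D["im"],D["d"];P=cloud("top",d);h=cv2.cvtColor(im,cv2.COLOR_BGR2HSV)
g=(h[...,1]<80)&(h[...,2]>110);g[:,:264]=0;g[:,300:]=0;g[:195]=0;g[235:]=0
v,u=np.nonzero(g);q=np.array([onplane("top",p,58)[:2] for p in zip(u,v)]);X=q@ex;print("top X mids",X[X<X.mean()].mean(),X[X>X.mean()].mean(),"Y",np.percentile(q@ey,[3,97]))
p=read_state()["position"][:2];print("tcp XY",p@ex,p@ey, "cap XY",np.array([598,155.7])@ex,np.array([598,155.7])@ey)
E
```

```text
plane n [0.95896667 0.28346404 0.00557314] s [313.91778506 240.11568939  32.55475811]
85 26 X 620.7 Y -134.3 -98.3 -115.1
95 62 X 622.0 Y -134.2 -93.6 -114.1
105 69 X 621.6 Y -134.5 -93.4 -114.45
115 69 X 621.6 Y -134.6 -94.1 -114.15
125 65 X 621.8 Y -134.1 -94.0 -114.35
135 71 X 621.6 Y -134.7 -94.1 -114.3
145 13 X 619.8 Y -136.0 -92.9 -114.25
((289.5276184082031, 216.02487182617188), (23.33612060546875, 18.18535614013672), 86.98721313476562)
prong 314 130 z 59.85160403202698 X [600.6 627.6 638.9] Y [-136.5  -81.2]
top X mids 605.2871180943363 632.3402789759623 Y [-137.2546405   -80.98867953]
tcp XY 616.4339413331404 -111.08516827258232 cap XY 617.5953906215802 -20.5529434139681
```

```bash
python3 - <<'E'
from h import *
a=np.radians(16.5);ex=np.array([np.cos(a),np.sin(a)]);ey=np.array([-np.sin(a),np.cos(a)])
for n,f in(("top","top0"),("scene","scene1")):
    D=np.load(f"pics/{f}.npz");P=cloud(n,D["d"]);Z=P[...,2];X=P[...,:2]@ex;Y=P[...,:2]@ey
    r=np.hypot(X-618,Y+19)
    q=(Z>54)&(Z<63)&(r<72)&(Y>-75);x,y=X[q],Y[q]
    print(n,"disc X",np.percentile(x,[.5,99.5]).round(1),"Y max",np.percentile(y,[.5,99.5]).round(1))
    # circle fit of outer boundary
    an=np.arctan2(y+19,x-618);pts=[]
    for b in np.arange(-0.9,4.0,0.15):
        k=abs((an-b+np.pi)%(2*np.pi)-np.pi)<0.075
        if k.sum()>3:
            j=np.argmax(np.hypot(x[k]-618,y[k]+19));pts.append((x[k][j],y[k][j]))
    p=np.array(pts);A=np.c_[2*p,np.ones(len(p))];s=np.linalg.lstsq(A,(p**2).sum(1),rcond=None)[0];print("circle",s[:2],np.sqrt(s[2]+s[0]**2+s[1]**2),len(p))
    q=(Z>34)&(Z<46)&(Y<-70)&(Y>-160)&(abs(X-618)<45);print("tongue X",np.percentile(X[q],[1,99]).round(1),"Ymin",np.percentile(Y[q],[1,3]).round(1),q.sum())
    q=(Z>72)&(Z<86)&(r<60);print("nest X",np.percentile(X[q],[1,99]).round(1),"Y",np.percentile(Y[q],[1,99]).round(1))
E
```

```text
top disc X [555.4 679.8] Y max [-74.5  41.7]
circle [617.70269296 -20.5762066 ] 63.58820234369875 33
tongue X [589.9 643.9] Ymin [-146.1 -145.6] 257
nest X [581.3 652.6] Y [-56.8  15.7]
scene disc X [566.4 682.8] Y max [-74.1  43.5]
circle [619.95776219 -20.34442234] 63.98831037300437 22
tongue X [593.6 651.4] Ymin [-145.  -144.8] 244
nest X [586.7 656.8] Y [-55.7  15.5]
```

```bash
python3 -m handwheel '[[-0.002,-0.0023,0,0,0,0,-1],[-0.002,-0.0023,0.01,0,0,0,-1],[-0.002,-0.0023,0.022,0,0,0,-1],[-0.002,-0.0023,0.022,0,0,0,-1]]'
python3 - <<'E'
from h import *
a=np.radians(16.5);ex=np.array([np.cos(a),np.sin(a)]);ey=np.array([-np.sin(a),np.cos(a)])
n="scene";im,d=get_image(n);h=cv2.cvtColor(im,cv2.COLOR_BGR2HSV);P=cloud(n,d);Z=P[...,2];s=read_state();p=s["position"]
m=(h[...,0]>8)&(h[...,0]<20)&(h[...,1]>190)&(h[...,2]>120)&(Z>60)&(Z<130)&(abs(P[...,0]-625)<60)&(abs(P[...,1]-70)<60)
q=P[m];Y=q[:,:2]@ey;print("face X",np.median(q[:,:2]@ex),"Y",np.percentile(Y,[3,97]).mean(),"z",q[:,2].min(),"tcp",p,p[:2]@ex,p[:2]@ey,s["contact_force"])
u,v=proj(n,(620,90,80)).astype(int);cv2.imwrite("pics/crop3.png",cv2.resize(im[v-45:v+45,u-50:u+50],(800,600)[:1]*1+(600,) if 0 else (660,594),interpolation=3))
E
```

```text
clock: 5.2
position: [623.2, 71.7, 133.3]
ee_rot: [0.801, -0.598, -0.001, 0.002]
contact_force: [0.2, 0.2, -1.1]
gripper_width: 10.9
grasp_force: 58.5
face X 623.3777839860518 Y -112.28654768932732 z 64.20353915525564 tcp [623.82043065  71.76183599 134.2003191 ] 618.5128025010887 -108.36791008944306 [0.78711126 0.18639875 0.23334328]
```

View pics/crop3.png

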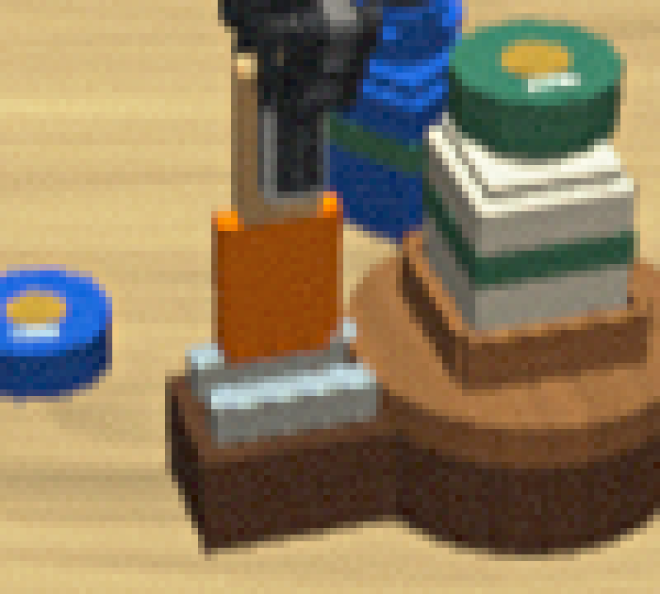

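The blade (280,290) hangs just above the fork, with the back prong behind it and the front prong before it, so it is aligned. I'll go down in steps and watch the force.

```bash
python3 -m handwheel '[[0,0,0.008,0,0,0,-1],[0,0,0.016,0,0,0,-1],[0,0,0.022,0,0,0,-1],[0,0,0.025,0,0,0,-1],[0,0,0.028,0,0,0,-1],[0,0,0.028,0,0,0,-1]]'
```

```text
clock: 6.0
position: [624.3, 71.9, 107.2]
ee_rot: [0.801, -0.598, -0.0, 0.0]
contact_force: [-0.0, -0.3, -0.5]
gripper_width: 11.2
grasp_force: 58.5
```

```bash
python3 -m handwheel '[[0,0,0.005,0,0,0,-1],[0,0,0.010,0,0,0,-1],[0,0,0.015,0,0,0,-1],[0,0,0.02,0,0,0,-1],[0,0,0.024,0,0,0,-1],[0,0,0.024,0,0,0,-1]]'
```

```text
clock: 6.75
position: [627.1, 71.4, 103.6]
ee_rot: [0.803, -0.595, 0.006, -0.002]
contact_force: [-27.7, 0.3, 78.4]
gripper_width: 11.2
grasp_force: 73.6
```

```bash
python3 -m handwheel '[[0,0,-0.018,0,0,0,-1],[0,0,-0.024,0,0,0,-1],[0,0,-0.024,0,0,0,-1],[0,0,-0.024,0,0,0,-1]]'
python3 - <<'E'
from h import *
a=np.radians(16.5);ex=np.array([np.cos(a),np.sin(a)]);ey=np.array([-np.sin(a),np.cos(a)])
n="scene";im,d=get_image(n);np.savez("pics/scene2.npz",im=im,d=d);h=cv2.cvtColor(im,cv2.COLOR_BGR2HSV);P=cloud(n,d);Z=P[...,2];s=read_state();p=s["position"]
near=(abs(P[...,0]-625)<60)&(abs(P[...,1]-70)<60)
m=(h[...,0]>8)&(h[...,0]<20)&(h[...,1]>190)&(h[...,2]>120)&(Z>60)&(Z<130)&near
q=P[m];Y=q[:,:2]@ey;print("n",np.linalg.svd(q-q.mean(0))[2][2],"face X",np.median(q[:,:2]@ex),"Y",np.percentile(Y,[3,97]),"z",q[:,2].min(),q[:,2].max(),"tcp",p,p[:2]@ex,p[:2]@ey,s["contact_force"])
g=(h[...,1]<70)&(h[...,2]>110)&(Z>55)&(Z<62)&near
t=P[g];print("prongs",g.sum(),np.percentile(t[:,:2]@ex,[1,3,50,97,99]).round(1),np.percentile(t[:,:2]@ey,[3,97]).round(1),cv2.minAreaRect(t[:,:2].astype(np.float32)))
u,v=proj(n,(620,90,80)).astype(int);A=im[v-45:v+45,u-50:u+50]
im,d=get_image("top");np.savez("pics/top2.npz",im=im,d=d);u,v=proj("top",(620,90,80)).astype(int);B=im[v-45:v+45,u-50:u+50]
cv2.imwrite("pics/crop4.png",np.hstack([cv2.resize(x,(400,360),interpolation=3) for x in(A,B)]))
E
```

```text
clock: 7.25
position: [623.7, 71.7, 105.3]
ee_rot: [0.801, -0.598, -0.001, 0.001]
contact_force: [-0.0, -0.0, -0.9]
gripper_width: 11.5
grasp_force: 58.5
n [0.96039995 0.27805533 0.01780912] face X 623.7241372725683 Y [-130.67784103  -91.18379626] z 60.08464607134266 96.33022285071107 tcp [623.77665613  71.73939633 105.35522851] 618.4644574277502 -108.3769930418364 [ 0.49714599  1.12302663 -0.75485175]
prongs 115 [601.5 602.2 631.5 639.2 639.8] [-138.3  -79.4] ((624.6629028320312, 72.25438690185547), (41.477813720703125, 61.809993743896484), 17.02836799621582)
```

View pics/crop4.png

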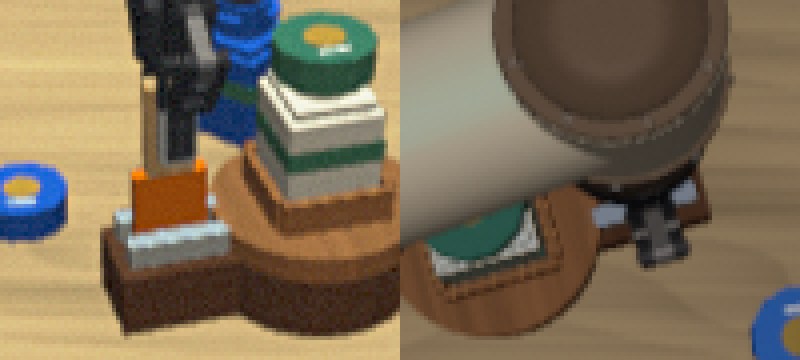

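The tip has entered the slot but the blade's shoulder is catching on its edge. The thin tip has ±3.5 mm of play, so I'll use it to feel for the slot's centre.

```bash
f='import h,numpy as np;s=h.read_state();p=s["position"];a=np.radians(16.5);F=s["contact_force"];print("XYZ",round(p[0]*np.cos(a)+p[1]*np.sin(a),2),round(-p[0]*np.sin(a)+p[1]*np.cos(a),2),round(p[2],2),"FX",round(F[0]*np.cos(a)+F[1]*np.sin(a),2),"FY",round(-F[0]*np.sin(a)+F[1]*np.cos(a),2),"Fz",round(F[2],2),"T",s["wrist_torque"].round(2))'; echo "$f">p.py
m="python3 -m handwheel"
$m '[[0,-0.002,0.001,0,0,0,-1],[0,-0.003,0.001,0,0,0,-1],[0,-0.003,0.001,0,0,0,-1]]' >/dev/null; python3 p.py
$m '[[0,-0.001,0,0,0,0,-1],[0,-0.001,0,0,0,0,-1]]' >/dev/null; python3 p.py
$m '[[0,-0.001,0,0,0,0,-1],[0,-0.001,0,0,0,0,-1]]' >/dev/null; python3 p.py
$m '[[0,0.004,0,0,0,0,-1],[0,0.008,0,0,0,0,-1],[0,0.008,0,0,0,0,-1]]' >/dev/null; python3 p.py
$m '[[0,0.001,0,0,0,0,-1],[0,0.001,0,0,0,0,-1]]' >/dev/null; python3 p.py
$m '[[0,0.001,0,0,0,0,-1],[0,0.001,0,0,0,0,-1]]' >/dev/null; python3 p.py
```

```text
XYZ 621.11 -108.38 105.52 FX -2.47 FY -0.73 Fz -1.59 T [-0.23  0.6  -0.01]
XYZ 621.41 -108.39 105.56 FX -4.87 FY -0.14 Fz -2.26 T [-0.46  1.51 -0.03]
XYZ 621.68 -108.41 105.54 FX -5.34 FY 0.44 Fz -0.14 T [-0.54  2.12 -0.16]
XYZ 617.35 -108.25 107.37 FX 0.22 FY 0.03 Fz -0.22 T [-0.05  0.05 -0.04]
XYZ 615.8 -108.27 106.77 FX 0.44 FY 0.15 Fz -0.97 T [ 0.05 -0.12 -0.01]
XYZ 614.33 -108.27 106.44 FX 0.55 FY 0.35 Fz 0.15 T [ 0.16 -0.2  -0.05]
```

```bash
m="python3 -m handwheel"
python3 p.py
$m '[[0,0.0,0.001,0,0,0,-1],[0,0.001,0.001,0,0,0,-1],[0,0.001,0.001,0,0,0,-1]]' >/dev/null; python3 p.py
$m '[[0,0.001,0,0,0,0,-1],[0,0.001,0,0,0,0,-1]]' >/dev/null; python3 p.py
$m '[[0,0.001,0,0,0,0,-1],[0,0.001,0,0,0,0,-1]]' >/dev/null; python3 p.py
```

```text
XYZ 614.33 -108.27 106.44 FX 0.55 FY 0.35 Fz 0.15 T [ 0.16 -0.2  -0.05]
XYZ 613.66 -108.24 105.28 FX 2.16 FY -0.0 Fz -2.02 T [ 0.26 -0.82 -0.1 ]
XYZ 613.22 -108.12 105.52 FX 3.02 FY 0.55 Fz -1.53 T [ 0.48 -0.84 -0.02]
XYZ 612.79 -108.0 105.69 FX 6.96 FY 0.88 Fz -3.81 T [ 0.83 -2.01 -0.1 ]
```

The walls are at X≈613.8 and 620.9, 7.1 mm apart as expected, so the slot's centre is X=617.4. Now the same along Y.

```bash
m="python3 -m handwheel"
$m '[[0,-0.004,0,0,0,0,-1],[0,-0.007,0,0,0,0,-1],[-0.004,-0.007,0,0,0,0,-1],[-0.004,-0.007,0,0,0,0,-1]]' >/dev/null; python3 p.py
$m '[[-0.001,0,0,0,0,0,-1],[-0.0015,0,0,0,0,0,-1],[-0.0015,0,0,0,0,0,-1]]' >/dev/null; python3 p.py
$m '[[-0.001,0,0,0,0,0,-1],[-0.0015,0,0,0,0,0,-1],[-0.0015,0,0,0,0,0,-1]]' >/dev/null; python3 p.py
```

```text
XYZ 617.34 -104.15 105.06 FX 0.22 FY 0.33 Fz -1.71 T [-0.03 -0.01  0.01]
XYZ 617.68 -103.2 105.28 FX -0.4 FY -0.63 Fz -0.95 T [-0.71 -0.06 -0.01]
XYZ 617.69 -102.5 105.36 FX 0.31 FY -5.55 Fz -0.36 T [-1.96 -0.33  0.01]
```

```bash
m="python3 -m handwheel"
$m '[[0.004,0,0,0,0,0,-1],[0.008,0,0,0,0,0,-1],[0.008,0,0,0,0,0,-1]]' >/dev/null; python3 p.py
$m '[[0.002,0,0,0,0,0,-1],[0.003,0,0,0,0,0,-1],[0.003,0,0,0,0,0,-1]]' >/dev/null; python3 p.py
$m '[[0.001,0,0,0,0,0,-1],[0.002,0,0,0,0,0,-1],[0.002,0,0,0,0,0,-1]]' >/dev/null; python3 p.py
```

```text
XYZ 618.19 -109.29 105.31 FX 0.1 FY 0.27 Fz 0.34 T [-0.06  0.11 -0.01]
XYZ 618.13 -112.35 105.33 FX 0.04 FY -0.03 Fz -0.63 T [-0.02  0.1  -0.04]
XYZ 618.09 -114.45 105.35 FX 0.59 FY -0.18 Fz -1.02 T [-0.03  0.04  0.01]
```

```bash
m="python3 -m handwheel"
$m '[[0.001,0.0007,0,0,0,0,-1],[0.0015,0.0007,0,0,0,0,-1],[0.0015,0.0007,0,0,0,0,-1]]' >/dev/null; python3 p.py
$m '[[0.001,0,0,0,0,0,-1],[0.001,0,0,0,0,0,-1]]' >/dev/null; python3 p.py
```

```text
XYZ 617.59 -115.41 105.43 FX 0.12 FY 2.74 Fz -1.09 T [0.75 0.14 0.01]
XYZ 617.59 -115.83 105.46 FX 0.93 FY 5.89 Fz 0.84 T [ 1.76  0.57 -0.01]
```

Slot centre in tool terms is X=617.4, Y≈-109.2. Go there and descend.

```bash
m="python3 -m handwheel"
$m '[[-0.004,0.0002,0,0,0,0,-1],[-0.0077,0.0002,0,0,0,0,-1],[-0.0077,0.0002,0,0,0,0,-1]]' >/dev/null; python3 p.py
$m '[[0,0,0.003,0,0,0,-1],[0,0,0.005,0,0,0,-1],[0,0,0.007,0,0,0,-1],[0,0,0.007,0,0,0,-1]]' >/dev/null; python3 p.py
```

```text
XYZ 616.99 -109.23 105.24 FX -0.65 FY 0.41 Fz -1.13 T [ 0.03 -0.    0.01]
XYZ 616.99 -109.2 98.01 FX 0.84 FY -0.04 Fz -0.45 T [-0.03  0.01  0.02]
```

The shoulder has passed freely. Continue to the floor.

```bash
m="python3 -m handwheel"
$m '[[0,0,0.005,0,0,0,-1],[0,0,0.010,0,0,0,-1],[0,0,0.015,0,0,0,-1],[0,0,0.015,0,0,0,-1]]' >/dev/null; python3 p.py
$m '[[0,0,0.003,0,0,0,-1],[0,0,0.006,0,0,0,-1],[0,0,0.006,0,0,0,-1]]' >/dev/null; python3 p.py
```

```text
XYZ 616.74 -109.12 82.58 FX -0.2 FY -0.36 Fz -0.28 T [0.03 0.01 0.01]
XYZ 616.96 -109.15 77.01 FX 0.46 FY -0.26 Fz -0.67 T [-0.02  0.02 -0.04]
```

```bash
m="python3 -m handwheel"
$m '[[0,0,0.002,0,0,0,-1],[0,0,0.003,0,0,0,-1],[0,0,0.003,0,0,0,-1]]' >/dev/null; python3 p.py
$m '[[0,0,0.001,0,0,0,-1],[0,0,0.002,0,0,0,-1],[0,0,0.002,0,0,0,-1]]' >/dev/null; python3 p.py
python3 - <<'E'
from h import *
im,d=get_image("scene");h=cv2.cvtColor(im,cv2.COLOR_BGR2HSV);P=cloud("scene",d);Z=P[...,2]
m=(h[...,0]>8)&(h[...,0]<20)&(h[...,1]>190)&(h[...,2]>120)&(Z>40)&(Z<100)&(abs(P[...,0]-625)<60)&(abs(P[...,1]-70)<60)
print("blade top z",np.sort(Z[m])[-5:])
E
```

```text
XYZ 617.5 -109.11 75.59 FX -1.95 FY 0.7 Fz 4.27 T [-0.01  0.63 -0.05]
XYZ 617.65 -109.14 75.54 FX -3.84 FY 2.42 Fz 12.81 T [ 0.1   1.62 -0.07]
blade top z [64.20078781 64.2435869  64.47006713 64.49547453 64.77148441]
```

Paddle is on the floor of the slot (blade top at 64.5, expected 65). Release, rise, then go above the cap.

```bash
m="python3 -m handwheel"
$m '[[0,0,-0.001,0,0,0,1],[0,0,-0.001,0,0,0,1],[0,0,-0.001,0,0,0,1],[0,0,-0.001,0,0,0,1],[0,0,-0.001,0,0,0,1],[0,0,-0.03,0,0,0,1],[0,0,-0.07,0,0,0,1],[0,0,-0.125,0,0,0,1],[0,0,-0.125,0,0,0,1],[0,0,-0.125,0,0,0,1]]'; python3 p.py
python3 - <<'E'
from h import *
a=np.radians(16.5);ex=np.array([np.cos(a),np.sin(a)]);ey=np.array([-np.sin(a),np.cos(a)])
im,d=get_image("scene");h=cv2.cvtColor(im,cv2.COLOR_BGR2HSV);P=cloud("scene",d);Z=P[...,2]
near=(abs(P[...,0]-625)<60)&(abs(P[...,1]-70)<60)
m=(h[...,0]>8)&(h[...,0]<20)&(h[...,1]>190)&(h[...,2]>120)&(Z>40)&(Z<100)&near
print("blade top z",np.sort(Z[m])[-5:].round(1))
m=(abs(P[...,0]-610)<50)&(abs(P[...,1]-156)<45)&(Z>163)&(Z<171);q=P[m];w=(h[...,1]<60)&(h[...,2]>150)&m
print("cap top",m.sum(),[np.percentile(q[:,:2]@e,[1,99]).round(1) for e in(ex,ey)],"dash",[np.mean(P[w][:,:2]@e).round(1) for e in(ex,ey)])
m=near&(h[...,1]<70)&(h[...,2]>110)&(Z>55)&(Z<62);print(cv2.minAreaRect(P[m][:,:2].astype(np.float32)))
p=617.5*ex-20.6*ey;go(p[0],p[1],200,196.5)
E
```

```text
clock: 16.77
position: [622.3, 70.7, 197.1]
ee_rot: [0.801, -0.598, -0.0, -0.0]
contact_force: [0.1, 0.4, -0.5]
gripper_width: 85.3
grasp_force: 0.0
XYZ 616.76 -109.0 197.12 FX 0.25 FY 0.38 Fz -0.49 T [ 0.02 -0.01  0.05]
blade top z [65.5 65.5 66.2 67.3 69.5]
cap top 283 [array([590.4, 647.9]), array([-47.5,   8.3])] dash [np.float64(626.6), np.float64(-19.0)]
((624.2649536132812, 70.95005798339844), (39.74477005004883, 60.38776779174805), 14.804288864135742)
dp [-0.0884 -0.0011 -0.0038] rv [ 0.0021  0.0004 -0.0002] clock 16.825 pos [622.   70.5 196.2] yawy -163.51
```

```bash
m="python3 -m handwheel"
$m '[[-0.045,-0.001,0,0,0,0,1],[-0.089,-0.001,0,0,0,0,1],[-0.089,-0.001,0,0,0,0,1],[-0.089,-0.001,0.02,0,0,0,1],[-0.089,-0.001,0.035,0,0,0,1],[-0.089,-0.001,0.05,0,0,0,1],[-0.089,-0.001,0.061,0,0,0,1],[-0.089,-0.001,0.061,0,0,0,1]]' >/dev/null; python3 p.py
python3 - <<'E'
from h import *
im,d=get_image("scene");u,v=proj("scene",(600,156,150)).astype(int);cv2.imwrite("pics/crop5.png",cv2.resize(im[v-45:v+45,u-50:u+50],(660,594),interpolation=3))
E
```

```text
XYZ 617.61 -20.5 135.12 FX -1.35 FY -0.86 Fz 0.49 T [-0.    0.01  0.  ]
```

View pics/crop5.png

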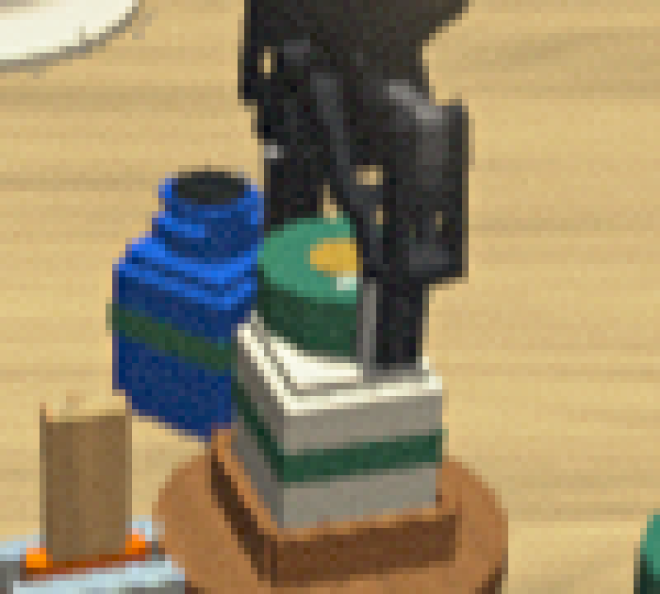

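The fingers straddle the cap (310,280), and the paddle is home in its slot (85,500). Close the gripper.

```bash
python3 -m handwheel '[[0,0,0,0,0,0,-1],[0,0,0,0,0,0,-1],[0,0,0,0,0,0,-1],[0,0,0,0,0,0,-1],[0,0,0,0,0,0,-1],[0,0,0,0,0,0,-1]]'; python3 p.py
```

```text
clock: 18.62
position: [598.5, 156.3, 137.5]
ee_rot: [0.801, -0.598, 0.0, -0.0]
contact_force: [-3.0, -0.1, 5.5]
gripper_width: 56.7
grasp_force: 64.9
XYZ 618.24 -20.15 137.46 FX -2.93 FY 0.75 Fz 5.46 T [-0.08  0.81 -0.01]
```

```bash
m="python3 -m handwheel"; python3 -c "import h;print(h.read_state()['joints'])"
$m '[[0,0,-0.0015,0,0,0,-1],[0,0,-0.0015,0,0,-0.1,-1],[0,0,-0.0015,0,0,-0.2,-1],[0,0,-0.0015,0,0,-0.3,-1],[0,0,-0.0015,0,0,-0.4,-1],[0,0,-0.0015,0,0,-0.5,-1],[0,0,-0.0015,0,0,-0.6,-1],[0,0,-0.0015,0,0,-0.6,-1]]'; python3 p.py
python3 - <<'E'
from h import *
im,d=get_image("scene");print(Ro.from_quat(read_state()["ee_rot"]).as_matrix()[:,1]);u,v=proj("scene",(600,156,150)).astype(int);cv2.imwrite("pics/crop6.png",cv2.resize(im[v-45:v+60,u-50:u+55],(600,600),interpolation=3))
E
```

```text
[ 5.16880511e-01  4.51072812e-01 -1.36711842e-01  4.24753508e-04
 -9.82204523e-01 -2.28795883e-01]
clock: 19.62
position: [598.7, 156.7, 137.5]
ee_rot: [0.942, -0.335, 0.0, -0.001]
contact_force: [0.8, 1.2, -0.9]
gripper_width: 56.5
grasp_force: 64.5
XYZ 618.55 -19.84 137.48 FX 1.07 FY 0.96 Fz -0.89 T [ 0.33 -0.2   0.01]
[-0.63207104 -0.77490978 -0.00101561]
```

View pics/crop6.png

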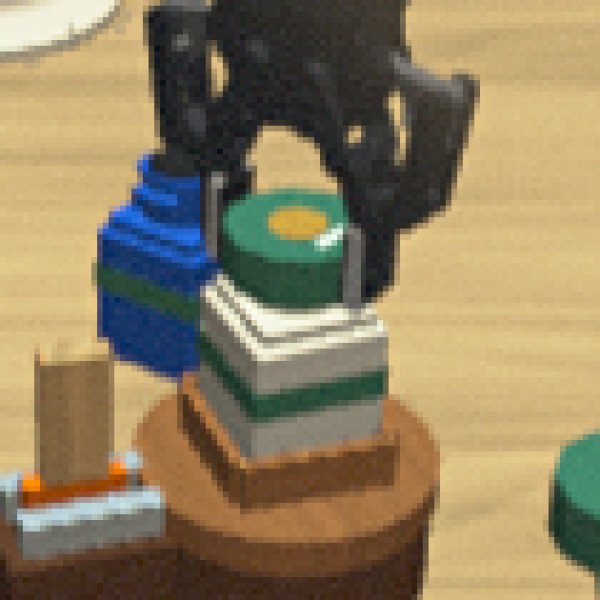

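The dash (330,235) has turned with the gripper while the jar and paddle have stayed put. Keep turning.

```bash
m="python3 -m handwheel"
$m '[[0,0,0,0,0,-0.1,-1],[0,0,0,0,0,-0.2,-1],[0,0,0,0,0,-0.3,-1],[0,0,0,0,0,-0.4,-1],[0,0,0,0,0,-0.5,-1],[0,0,0,0,0,-0.6,-1],[0,0,0,0,0,-0.66,-1],[0,0,0,0,0,-0.66,-1]]'; python3 p.py
python3 - <<'E'
from h import *
y=Ro.from_quat(read_state()["ee_rot"]).as_matrix()[:,1];print("tool yaw",np.degrees(np.arctan2(y[1],y[0]))%180-16.5)
im,d=get_image("scene");u,v=proj("scene",(600,156,150)).astype(int);cv2.imwrite("pics/crop7.png",cv2.resize(im[v-45:v+60,u-50:u+55],(600,600),interpolation=3))
E
```

```text
clock: 20.68
position: [599.6, 157.0, 139.4]
ee_rot: [1.0, -0.012, 0.002, -0.001]
contact_force: [-0.6, 1.4, 7.0]
gripper_width: 57.0
grasp_force: 65.3
XYZ 619.53 -19.75 139.38 FX -0.18 FY 1.54 Fz 6.98 T [0.54 0.15 0.02]
tool yaw 72.14912487501039
```

View pics/crop7.png

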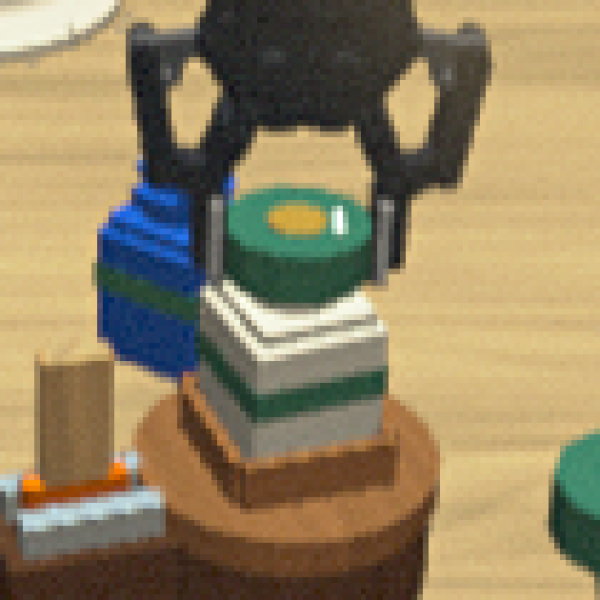

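The dash (338,220) now points along the finger line (72° turned) and the cap has popped up 2 mm, so its lugs are free. Lift gently, checking force and the jar.

```bash
m="python3 -m handwheel"
cat > q.py <<'E'
from h import *
im,d=get_image("scene");P=cloud("scene",d);Z=P[...,2];h=cv2.cvtColor(im,cv2.COLOR_BGR2HSV)
n=(abs(P[...,0]-600)<45)&(abs(P[...,1]-156)<45)
w=n&(h[...,1]<60)&(h[...,2]>150)&(Z>100)&(Z<175);g=n&(h[...,0]>70)&(h[...,0]<95)&(h[...,1]>120)&(Z>130)
print("white z top",np.percentile(Z[w],[50,95]).round(1),"cap green z",np.percentile(Z[g],[2,98]).round(1))
cv2.imwrite("pics/last.png",cv2.resize(im[120:270,250:400],(600,600),interpolation=3))
E
python3 q.py
$m '[[0,0,-0.002,0,0,0,-1],[0,0,-0.005,0,0,0,-1],[0,0,-0.005,0,0,0,-1]]'; python3 p.py; python3 q.py
```

```text
white z top [132.2 148.1] cap green z [151.  168.9]
clock: 21.15
position: [598.2, 156.1, 142.4]
ee_rot: [1.0, -0.012, -0.0, 0.0]
contact_force: [-0.6, 0.7, -0.7]
gripper_width: 57.0
grasp_force: 64.6
XYZ 617.86 -20.2 142.45 FX -0.36 FY 0.79 Fz -0.73 T [ 0.23 -0.1  -0.03]
white z top [132.5 150.5] cap green z [154.3 172.2]
```

Cap rising, no pull. Lift the rest.

```bash
m="python3 -m handwheel"
$m '[[0,0,-0.005,0,0,0,-1],[0,0,-0.01,0,0,0,-1],[0,0,-0.01,0,0,0,-1]]'; python3 p.py; python3 q.py
$m '[[0,0,-0.008,0,0,0,-1],[0,0,-0.016,0,0,0,-1],[0,0,-0.024,0,0,0,-1],[0,0,-0.03,0,0,0,-1],[0,0,-0.03,0,0,0,-1],[0,0,-0.03,0,0,0,-1],[0,0,-0.03,0,0,0,-1],[0,0,-0.03,0,0,0,-1]]'; python3 p.py; python3 q.py
```

```text
clock: 21.58
position: [598.6, 156.3, 153.5]
ee_rot: [1.0, -0.011, 0.0, -0.0]
contact_force: [0.2, 0.9, -0.3]
gripper_width: 56.9
grasp_force: 64.6
XYZ 618.35 -20.2 153.53 FX 0.46 FY 0.84 Fz -0.33 T [-0.03 -0.03  0.02]
white z top [133.4 151.4] cap green z [165.5 182.8]
clock: 22.62
position: [598.3, 156.2, 182.5]
ee_rot: [1.0, -0.011, -0.0, 0.0]
contact_force: [0.9, 0.1, -0.7]
gripper_width: 56.9
grasp_force: 64.6
XYZ 618.05 -20.14 182.54 FX 0.87 FY -0.2 Fz -0.66 T [-0.05  0.02 -0.03]
white z top [133.8 158.5] cap green z [197.5 211.6]
```

View pics/last.png

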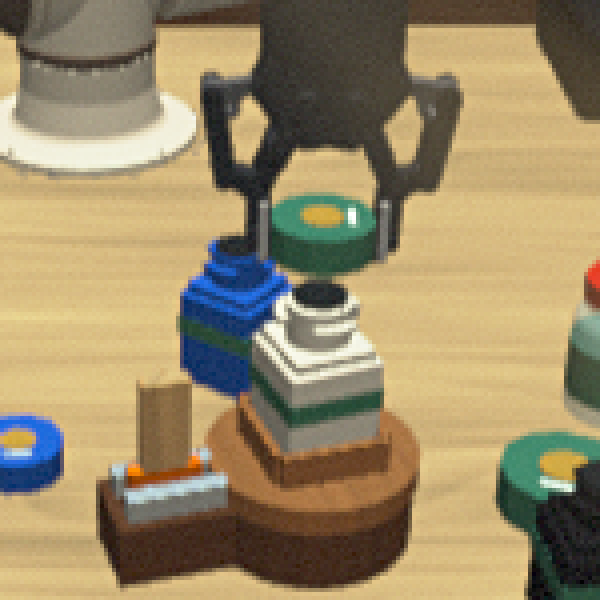

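The cap hangs level (325,230) about 30 mm over the open mouth (320,295). The jar is seated and the paddle is home. Hand in.

```bash
python3 -c "
from bench import job_done;print(job_done())"
```

```text
the job is handed in; nothing more can be done
None
```

The job is handed in, with no verdict returned: the paddle is home in the stand's slot, and the cap has been unscrewed 72° and is held level about 30 mm above the middle of the jar's mouth, with the jar still seated in its nest.

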